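Fill the gap in a transit case and hold its cover down flush

TASK

Pack the open metal transit case: take the narrow carton that stands on the worktop beside it and lower it, on its long edge as it stands, into the one gap between the flat cartons that is wide enough, down to the case floor, without shoving the row of flat cartons. Then lay the cover squarely on the case by its handle and press it down against the sprung seal until it is flush on the rim all round. Finish while still holding it pressed down flush, with the other things on the worktop left where they are.

Things in the scene. Friction and masses are not known exactly. Their poses are not given: they have to be found in the camera images.
- case: open-topped case of plain grey metal that stands fast on the worktop, outer size 136 (x) x 230 (y) x 60 (z) mm; origin at the centre of its underside, z up. Walls 5 mm, floor 4 mm thick, so the inside floor is at z = 4 mm and the wall rim at z = 60 mm. The row of flat cartons runs along its y. Inside the rim runs the sprung seal frame
- seal (a joint): travel in m of the dark sprung seal frame inside the case's rim: 0 = up, its top 6 mm above the wall rim (z = 66 mm in the case frame); 0.006 = pushed level with the rim. It pushes up with 6 N at 0 and 9 N when level with the rim. The opening inside the frame is 114 (x) x 208 (y) mm
- row_left_center (a point): centre of a flat white carton lying on the case floor at the +y end of the row; its own size is 55 (x) x 110 (y) x 30 (z) mm, it lies with its long side across the case, its 55 mm side along the row
- row_mid_center (a point): centre of the middle flat carton, same kind, same way round; it lies nearer to one end carton than to the other, so one of the two gaps beside it is about 40 mm wide and the other about 12 mm
- row_right_center (a point): centre of the flat carton at the -y end of the row, same kind, same way round
- spacer_center (a point): centre of the narrow carton that is to fill the gap: 32 (x) x 85 (y) x 48 (z) mm, loose, about 90 g, standing on its long edge on the worktop; in the case its 32 mm side goes along the row and its 85 mm side across the case. It then stands 18 mm higher than the flat cartons and stays below the rim
- cover: loose cover of the same plain grey metal, about 0.3 kg: a plate 136 (x) x 230 (y) x 6 mm with a bar handle on top and a low rib below; origin at the centre of the rib's lower edge, z up. It lies on its rib on the worktop; the plate's underside is at z = 5 mm, its top at 11 mm. The rib (outer 106 x 200 mm, 5 mm deep) drops inside the seal frame with 4 mm to spare each side, and the cover fits either way round. Flush on the case its origin is 55 mm above the case's origin
- cover_handle (a point): centre of the cover's dark bar handle: a bar 16 (x) x 84 (y) x 20 (z) mm on two short posts, 33 mm above the cover's origin (top of bar at 43 mm, underside 12 mm above the plate)
- vial_center (a point): centre of a small bottle-shaped vial, 32 mm across, 62 mm high, a bystander
- cup_center (a point): centre of a screw-cap sample cup, 60 mm across, 64 mm high, a bystander
Not all that is in view belongs to the job. Leave any orange look-alike of the part that bears spacer_center alone.

How it is judged:
By the outcome, as a careful person would: the job done as asked, in the order asked, and still so for the second after the job is handed in, while the arm keeps its last pose, push and grip.
It also fails if it takes over 64 s, if anything falls off the work surface, if the arm or the gripper's body presses on something with over 40 N, if the wrist force passes 120 N, or if a joint passes its speed limit or range.

ROBOT

A 6-joint arm with a two-finger parallel gripper is mounted at the origin on a cart in front of the work surface, level with it; the furniture and walls round the work are solid. World frame = base frame: x ahead of the robot, y to its left, z up, the work surface at z = 0. Lengths are in m, angles in rad, forces in N, time in s.
With the tool pointing down it reaches from about 0.375 to 0.975 m from the base axis. Payload 3.8 kg.
Tool frame: the origin (TCP) lies at the very end of the fingers, on their centre line; the grasp point (between the pads) lies 19 mm behind it; z points along the fingers, y is the line along which they close (so a half turn about z gives the same grasp; the last joint's range is limited). The gripper opens to 85 mm and grips with 20 to 120 N. Pads are 22 mm wide; open, the fingers measure 114 mm over their backs; the gripper's body (76 mm by 85 mm) begins 54 mm behind the grasp point. The pads swing forward as they close: fully open they stand 13 mm farther back than shut.
Start: joints at [-0.037, 0.264, 1.604, -0, 1.274, -0.037], TCP at [0.675, -0, 0.206] pointing down, gripper open.
Joint ranges: [-2.63, 2.63], [-0.94, 2.18], [0.31, 2.57], [-1.31, 4.45], [0, 2.66], [-2.55, 2.55]. Speed limits (rad/s): [2.57, 2.57, 3.14, 3.14, 3.14, 3.14].

INTERFACE

Orientations are given as a rotation vector (axis times angle).
In Python, from bench import env gives the robot as it stands.
- The arm moves only by the tool servo_tool, never from a script. Its argument "moves" is a list of rows, each an object with "travel": the shift along the world's x, y, z in units of 25 mm (1.0 is 25 mm), a list of three; "yaw": the turn about the world's z in rad; "gripper": the gripper command: -1 is fully open, 1 is shut, values between are in proportion. A call has 1 to 12 rows; each row is the pose to reach, as a shift and turn from the pose commanded when the call began; what a row does not reach only later rows make up. A row lasts 1/10 s, in which the tool goes at most 50 mm and 8.59 degrees, less where a joint would pass 70% of its speed; a pose out of reach is approached as far as the arm can. A call with a gripper value outside its range is refused whole. The fingers move at their own pace and stop on an object; the grip force is fixed at half the most. Time passes only in rows, so rows that repeat a pose let the fingers close. It gives the time, the measured TCP pose, the force, the opening and the grip force at its end, in the units of the state.
- env.state(): the state, without advancing time (a new reading comes with each control period).
- env.grab_frame(name): name is "scene" or "side" or "wrist"; returns a dict with "frame" (400x640x3 uint8, red, green, blue), "fx", "fy", "cx", "cy" (pixels), "distortion" ([k1, k2, p1, p2, k3] as OpenCV has them; the pictures are not rectified), "rvec" (rotation vector, rad) and "tvec" (3), from world to camera coordinates, as OpenCV has them. Camera axes: x right, y down, z forward; pixel columns grow to the right and rows downward; lengths in m; the calibration is good to about 2 mm. A picture is of the moment at which its call begins. There is no depth.
- env.close_job(): hands the job in; it is judged then, once.
Trained networks look in a picture, given as the dict that the camera call returned (one of the last four; its "shot" number tells which), for a name from the list of things; names that differ only in an ending like _2 or _b are one class to them, and where a whole thing is asked for, a point or a joint stands for the part that bears it (a point fixed in the world has none). Each returns a list of dicts, best first, with "p" (0 to 1); they miss things now and then, are a little off and sometimes report something else, mostly with a low value. They report only what shows in the picture. A call takes as long as a camera call. They do not tell look-alikes from the thing itself.
- env.spot_in(picture, name): "at" ([column, row] in pixels, amid what is visible of it).
- env.silhouettes(picture, name): "region" (400x640 bool, what is visible of it) and "at" ([column, row] in pixels, amid what is visible of it).
- env.pinpoint(picture, name): "at" ([column, row] in pixels: a listed point, or the origin of a listed thing).
The state is a dict: "time": time; "q": joint angles; "joint_velocities": joint speeds; "joint_torque": joint torques, N m; "tcp_pos": TCP position; "orientation": TCP orientation; "wrist_force": force on the tool from outside, world axes, zero at the start; "ft_torque": the same for the moment, N m; "grip_width": finger opening in m; "grasp_force": force on a finger pad.
Only numpy, scipy, OpenCV 4.12 (cv2) and the standard library are available. Lean on these libraries where they do the work, as an engineer would, in place of code of your own. Each camera call takes 0.05 s, during which the arm holds its last target. There are 200 camera calls.

## Working session

There is one attempt and no reset: what is moved stays moved. The work goes in short steps, Python scripts to look and compute and a tool call to move; the robot and the scene stay as the last step left them, time stands still between calls to the robot, and variables do not carry over. Pictures are saved under pics/ and viewed, at most 10 in all, crops included, and the job is handed in when it is done.

Besides the shell and the picture viewer there is one more tool, called after "Emit:" as name(argument=value, ...) on one line, values as JSON. servo_tool: Moves the arm, as the interface text tells. Its arguments: {"type":"object","properties":{"moves":{"type":"array","items":{"type":"object","properties":{"travel":{"type":"array","items":{"type":"number"}},"yaw":{"type":"number"},"gripper":{"type":"number"}}}}},"required":["moves"]}

```bash
mkdir -p pics; ls; cat > h.py <<'E'
import numpy as np, cv2
from bench import env
def ray(f,px):
    K=np.array([[f['fx'],0,f['cx']],[0,f['fy'],f['cy']],[0,0,1.]])
    u=cv2.undistortPoints(np.array([[px]],float),K,np.array(f['distortion'],float)).ravel()
    R=cv2.Rodrigues(np.array(f['rvec'],float))[0]
    return -R.T@np.array(f['tvec'],float), R.T@np.array([u[0],u[1],1])
def atz(f,px,z):
    c,d=ray(f,px); return c+d*(z-c[2])/d[2]
def tri(obs):
    A=np.zeros((3,3));b=np.zeros(3)
    for f,px in obs:
        c,d=ray(f,px);d=d/np.linalg.norm(d);P=np.eye(3)-np.outer(d,d);A+=P;b+=P@c
    return np.linalg.solve(A,b)
def proj(f,p):
    K=np.array([[f['fx'],0,f['cx']],[0,f['fy'],f['cy']],[0,0,1.]])
    return cv2.projectPoints(np.array(p,float).reshape(-1,3),np.array(f['rvec'],float),np.array(f['tvec'],float),K,np.array(f['distortion'],float))[0].reshape(-1,2)
def save(f,n,crop=None,s=1):
    im=f['frame'][:,:,::-1]
    if crop: im=im[crop[1]:crop[3],crop[0]:crop[2]]
    cv2.imwrite('pics/'+n,cv2.resize(im,None,fx=s,fy=s,interpolation=cv2.INTER_CUBIC))
E
python3 - <<'E'
from h import *
F={n:env.grab_frame(n) for n in('scene','side')}
np.set_printoptions(precision=4,suppress=True)
for n,f in F.items(): print(n, 'cam',ray(f,(320,200)))
big=np.vstack([F['scene']['frame'],F['side']['frame']])[:,:,::-1]
cv2.imwrite('pics/a.png',cv2.resize(big,None,fx=.75,fy=.75,interpolation=cv2.INTER_AREA))
for nm in ['case','row_left_center','row_mid_center','row_right_center','spacer_center','cover','cover_handle','vial_center','cup_center']:
    for n,f in F.items():
        print(nm,n,[(np.round(d['at'],1).tolist(),round(d['p'],2)) for d in env.pinpoint(f,nm)[:3]])
E
```

```text
pics
scene cam (array([-0.157 , -0.5937,  0.7437]), array([ 0.6335,  0.5226, -0.5707]))
side cam (array([0.5216, 0.7413, 0.7025]), array([ 0.0602, -0.7337, -0.6771]))
case scene [([302.1, 232.0], 0.96)]
case side [([346.2, 211.7], 0.67)]
row_left_center scene [([283.8, 213.3], 0.95), ([275.2, 171.1], 0.61)]
row_left_center side [([339.1, 227.4], 0.73)]
row_mid_center scene [([304.8, 229.2], 0.65), ([282.4, 214.6], 0.4)]
row_mid_center side [([348.0, 204.7], 0.64)]
row_right_center scene [([324.2, 240.2], 0.52)]
row_right_center side [([348.0, 186.4], 0.71)]
spacer_center scene [([232.1, 181.9], 0.94), ([193.5, 198.0], 0.84), ([358.7, 198.9], 0.66)]
spacer_center side [([333.7, 308.6], 0.96), ([270.5, 189.2], 0.75), ([398.7, 326.2], 0.73)]
cover scene [([407.1, 283.0], 0.56)]
cover side [([343.6, 143.7], 0.68)]
cover_handle scene [([407.2, 273.7], 0.69)]
cover_handle side [([343.1, 135.3], 0.98)]
vial_center scene [([273.6, 172.7], 0.73)]
vial_center side [([272.7, 276.8], 0.86), ([290.8, 159.4], 0.34)]
cup_center scene []
cup_center side [([292.3, 159.2], 0.63)]
```

View pics/a.png

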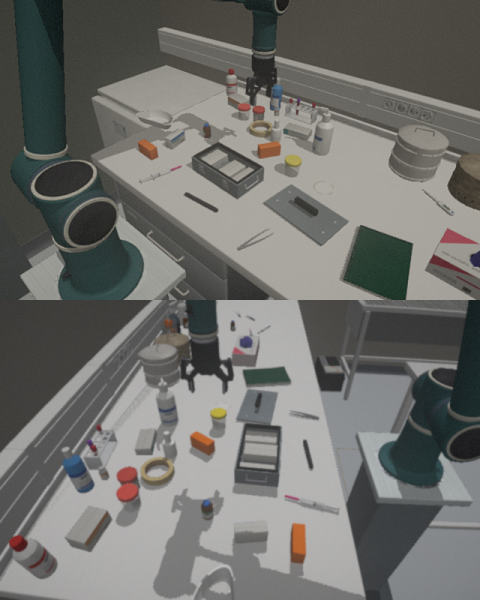

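Candidates for the spacer, as scene and side pixels: white/grey carton at (232,182) and (334,309), orange at (194,198) and (399,326), orange at (359,199) and (270,189), and other cartons far back at side (195,185) and (118,300). I choose the white one beside the case and will check it in a crop.

```bash
python3 - <<'E'
from h import *
np.set_printoptions(precision=4,suppress=True)
F={n:env.grab_frame(n) for n in('scene','side')}
def sil(nm,near):
    for n,f in F.items():
        for d in env.silhouettes(f,nm)[:4]:
            if np.hypot(*(np.array(d['at'])-near[n]))<30:
                m=d['region'].astype(np.uint8)
                c=max(cv2.findContours(m,0,2)[0],key=cv2.contourArea)
                ap=cv2.approxPolyDP(c,3,True)[:,0]
                print(nm,n,m.sum(),ap.tolist()); break
a=F['scene'];b=F['side']
P=dict(case=((302.1,232),(346.2,211.7)),rl=((283.8,213.3),(339.1,227.4)),rm=((304.8,229.2),(348,204.7)),rr=((324.2,240.2),(348,186.4)),sp=((232.1,181.9),(333.7,308.6)),cov=((407.1,283),(343.6,143.7)),hand=((407.2,273.7),(343.1,135.3)),vial=((273.6,172.7),(272.7,276.8)))
for k,(p,q) in P.items(): print(k,tri([(a,p),(b,q)]))
sil('spacer_center',dict(scene=(232,182),side=(334,309)))
sil('cover',dict(scene=(407,283),side=(344,144)))
sil('case',dict(scene=(302,232),side=(346,212)))
i1=cv2.resize(a['frame'][150:330,200:480],(784,504),interpolation=2)
i2=cv2.resize(b['frame'][110:350,240:440],(480,576),interpolation=2)
cv2.imwrite('pics/b.png',cv2.resize(a['frame'][150:330,190:480][:,:,::-1],None,fx=2.7,fy=2.7,interpolation=2))
cv2.imwrite('pics/c.png',cv2.resize(b['frame'][110:350,230:440][:,:,::-1],None,fx=2.5,fy=2.5,interpolation=2))
E
```

```text
case [0.5148 0.023  0.0042]
rl [0.5279 0.1001 0.0246]
rm [0.5123 0.0124 0.0199]
rr [ 0.5126 -0.0565  0.0202]
sp [0.5305 0.3235 0.0345]
cov [ 0.5339 -0.29   -0.0015]
hand [ 0.5346 -0.2877  0.0291]
vial [0.6551 0.2628 0.037 ]
spacer_center scene 513 [[245, 174], [237, 172], [223, 181], [222, 194], [231, 198], [245, 189]]
spacer_center side 1145 [[354, 296], [313, 299], [314, 323], [354, 320]]
cover scene 4355 [[354, 270], [428, 326], [464, 297], [464, 293], [389, 246]]
cover side 1927 [[330, 118], [315, 159], [360, 164], [369, 123]]
case scene 3443 [[256, 209], [258, 228], [314, 264], [351, 240], [351, 221], [292, 189]]
case side 2472 [[327, 164], [312, 221], [312, 241], [368, 249], [374, 170]]
```

View pics/c.png

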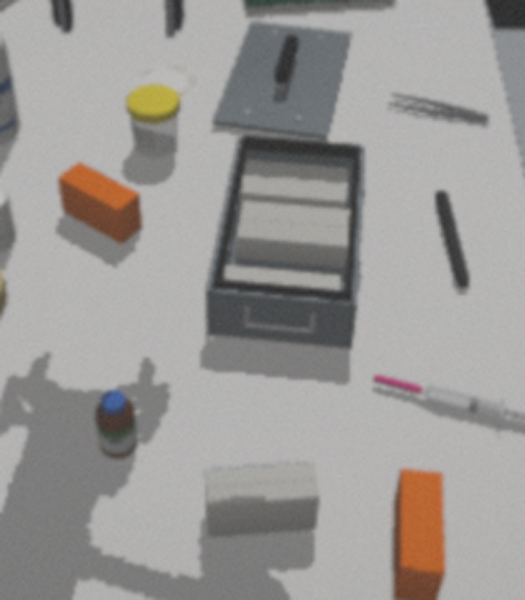

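The crop shows the white spacer standing at c.png (262,498), long side roughly along world x. The wide gap is between the near (+y) carton and the middle one, around (290,255). I'll move above with the wrist camera next.

Emit:
servo_tool(moves=[{"travel":[-1.5,1.7,1],"yaw":0,"gripper":-1},{"travel":[-3,3.4,2],"yaw":0,"gripper":-1},{"travel":[-4.5,5,3],"yaw":0,"gripper":-1},{"travel":[-5,6.4,4],"yaw":0,"gripper":-1},{"travel":[-5,6.4,4],"yaw":0,"gripper":-1},{"travel":[-5,6.4,4],"yaw":0,"gripper":-1},{"travel":[-5,6.4,4],"yaw":0,"gripper":-1}])

```text
time: 2.1
tcp_pos: [0.5501, 0.1603, 0.3068]
orientation: [2.219, 2.222, 0.001]
wrist_force: [-0.3, -0.6, -0.2]
grip_width: 0.0852
grasp_force: 0.0
```

```bash
python3 - <<'E'
from h import *
np.set_printoptions(precision=4,suppress=True)
f=env.grab_frame('wrist');save(f,'w1.png')
print(ray(f,(320,200)),ray(f,(0,0))[1],ray(f,(639,399))[1], env.state()['tcp_pos'],env.state()['orientation'])
for nm,z in [('case',0),('row_left_center',.019),('row_mid_center',.019),('row_right_center',.019),('spacer_center',.024)]:
    print(nm,[(np.round(d['at'],1).tolist(),round(d['p'],2),atz(f,d['at'],z)) for d in env.pinpoint(f,nm)[:3]])
for nm in ['spacer_center','case']:
    for d in env.silhouettes(f,nm)[:2]:
        c=max(cv2.findContours(d['region'].astype(np.uint8),0,2)[0],key=cv2.contourArea)
        print(nm,d['p'],cv2.approxPolyDP(c,4,True)[:,0].tolist())
E
```

```text
(array([0.5502, 0.2258, 0.4738]), array([ 0.0028, -0.2546, -0.9671])) [-1.1345  0.4282 -1.155 ] [ 1.1368 -0.9343 -0.78  ] [0.55   0.1596 0.3058] [ 2.2209  2.2215 -0.0011]
case [([303.2, 238.2], 0.66, array([0.5211, 0.0288, 0.    ]))]
row_left_center [([306.0, 204.9], 0.82, array([0.5278, 0.0974, 0.019 ]))]
row_mid_center [([298.5, 256.3], 0.82, array([0.5134, 0.002 , 0.019 ]))]
row_right_center [([387.9, 103.8], 0.51, array([0.656 , 0.2598, 0.019 ]))]
spacer_center [([308.3, 61.2], 0.87, array([0.5339, 0.3183, 0.024 ])), ([225.6, 39.5], 0.62, array([0.415 , 0.3463, 0.024 ])), ([411.7, 270.0], 0.56, array([ 0.7162, -0.0221,  0.024 ]))]
spacer_center 0.87 [[334, 41], [275, 50], [280, 78], [333, 72]]
spacer_center 0.66 [[394, 246], [385, 260], [402, 277], [403, 251]]
case 0.86 [[263, 181], [257, 206], [257, 315], [333, 318], [343, 185]]
```

View pics/w1.png

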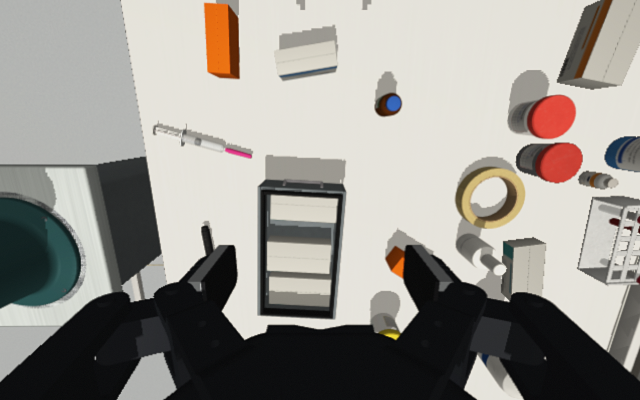

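```bash
cat > fit.py <<'E'
from h import *
from scipy.optimize import minimize
def corners(p,s,z0,z1):
    x,y,a=p;c,n=np.cos(a),np.sin(a)
    return np.array([[x+c*u*s[0]/2-n*v*s[1]/2,y+n*u*s[0]/2+c*v*s[1]/2,z] for u in(-1,1) for v in(-1,1) for z in(z0,z1)])
S=8
def fit(obs,p0,s,z0,z1):
    def cost(q):
        t=0
        for f,m in obs:
            h=cv2.convexHull(proj(f,corners((q[0]/100,q[1]/100,q[2]/10),s,z0,z1)).astype(np.float32))
            ys,xs=np.nonzero(m);x0,y0,x1,y1=xs.min()-12,ys.min()-12,xs.max()+13,ys.max()+13
            k=6
            im=np.zeros(((y1-y0)*k,(x1-x0)*k),np.uint8)
            cv2.fillConvexPoly(im,np.round(((h[:,0]-[x0,y0]+.5)*k)*16).astype(np.int32),1,shift=4)
            M=np.zeros((y1-y0,x1-x0),np.uint8)
            yy0,yy1,xx0,xx1=max(y0,0),min(y1,400),max(x0,0),min(x1,640)
            M[yy0-y0:yy1-y0,xx0-x0:xx1-x0]=m[yy0:yy1,xx0:xx1]
            M=np.kron(M,np.ones((k,k),np.uint8))
            t+=1-(M&im).sum()/(M|im).sum()
        return t/len(obs)
    best=None
    for da in(-.15,0,.15):
        q0=np.array([p0[0]*100,p0[1]*100,(p0[2]+da)*10])
        r=minimize(cost,q0,method='Nelder-Mead',options=dict(initial_simplex=np.vstack([q0,q0+np.diag([.5,.5,1.])]),maxiter=150))
        if best is None or r.fun<best.fun: best=r
    return best.x/[100,100,10],best.fun
def mask(f,nm,pt,tol=30):
    ex=proj(f,pt)[0]
    for d in env.silhouettes(f,nm):
        if np.hypot(*(np.array(d['at'])-ex))<tol: return f,d['region']
E
python3 - <<'E'
from fit import *
np.set_printoptions(precision=4,suppress=True)
F=[env.grab_frame(n) for n in('scene','side','wrist')]
for nm,p,s,z0,z1 in [('spacer_center',(.532,.32,0),(.085,.032),0,.048),('case',(.517,.026,0),(.136,.230),0,.06),('cover',(.534,-.289,0),(.136,.230),.005,.011)]:
    o=[m for f in F if (m:=mask(f,nm,(p[0],p[1],.02)))]
    for n,oo in [('all',o)]+[('one',[x]) for x in o]:
        print(nm,n,len(oo),fit(oo,p,s,z0,z1))
E
```

```text
spacer_center all 2 (array([0.5308, 0.3189, 0.1981]), np.float64(0.066822476490765))
spacer_center one 1 (array([0.5309, 0.3202, 0.2267]), np.float64(0.07561509021323132))
spacer_center one 1 (array([0.5309, 0.3187, 0.166 ]), np.float64(0.04564214076506612))
case all 3 (array([ 0.5168,  0.0205, -0.059 ]), np.float64(0.4295949364823846))
case one 1 (array([ 0.5181,  0.0219, -0.0603]), np.float64(0.31032699197658575))
case one 1 (array([ 0.5167,  0.0188, -0.0599]), np.float64(0.4536704342653183))
case one 1 (array([ 0.5168,  0.021 , -0.068 ]), np.float64(0.5181565440547476))
cover all 2 (array([ 0.5306, -0.2922, -0.1286]), np.float64(0.04458691636791867))
cover one 1 (array([ 0.5307, -0.292 , -0.1292]), np.float64(0.027472905019208516))
cover one 1 (array([ 0.5302, -0.2942, -0.1347]), np.float64(0.05846904369036521))
```

Emit:
servo_tool(moves=[{"travel":[-0.4,2,0],"yaw":-0.15,"gripper":-1},{"travel":[-0.76,4,-1],"yaw":-0.3,"gripper":-1},{"travel":[-0.76,6.36,-2],"yaw":-0.45,"gripper":-1},{"travel":[-0.76,6.36,-3],"yaw":-0.6,"gripper":-1},{"travel":[-0.76,6.36,-4],"yaw":-0.75,"gripper":-1},{"travel":[-0.76,6.36,-5],"yaw":-0.9,"gripper":-1},{"travel":[-0.76,6.36,-5.8],"yaw":-1.05,"gripper":-1},{"travel":[-0.76,6.36,-5.8],"yaw":-1.2,"gripper":-1},{"travel":[-0.76,6.36,-5.8],"yaw":-1.38,"gripper":-1},{"travel":[-0.76,6.36,-5.8],"yaw":-1.38,"gripper":-1},{"travel":[-0.76,6.36,-5.8],"yaw":-1.38,"gripper":-1},{"travel":[-0.76,6.36,-5.8],"yaw":-1.38,"gripper":-1}])

```text
time: 4.3
tcp_pos: [0.531, 0.3191, 0.1613]
orientation: [-3.127, -0.301, -0.0]
wrist_force: [-0.7, 0.0, 0.7]
grip_width: 0.085
grasp_force: 0.0
```

```bash
python3 - <<'E'
from fit import *
np.set_printoptions(precision=4,suppress=True)
f=env.grab_frame('wrist');s=env.state()
print(s['tcp_pos'],s['q'],np.diff(cv2.Rodrigues(np.array(s['orientation']))[0][:,1]), cv2.Rodrigues(np.array(s['orientation']))[0][:,1])
m=mask(f,'spacer_center',(.531,.319,.03),60)
im=f['frame'].copy()
if m:
    r=fit([m],(.531,.319,.19),(.085,.032),0,.048);print(r)
    h=cv2.convexHull(proj(f,corners(r[0],(.085,.032),0,.048)).astype(np.float32))
    cv2.polylines(im,[h.astype(int)],True,(255,0,0))
    f2=dict(f,frame=im)
else: f2=f
save(f2,'w2.png')
E
```

```text
[0.531  0.319  0.1614] [ 0.5008  0.1914  1.7767 -0.      1.1733  1.8797] [-1.1724  0.9816] [ 0.1908 -0.9816 -0.    ]
(array([0.5311, 0.3183, 0.1523]), np.float64(0.040245775729646716))
```

View pics/w2.png

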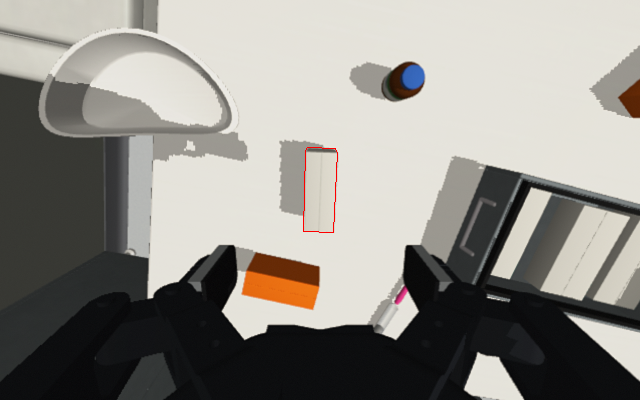

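Emit:
servo_tool(moves=[{"travel":[0,-0.03,-1.5],"yaw":-0.04,"gripper":-1},{"travel":[0,-0.03,-3],"yaw":-0.04,"gripper":-1},{"travel":[0,-0.03,-4.2],"yaw":-0.04,"gripper":-1},{"travel":[0,-0.03,-5.18],"yaw":-0.04,"gripper":-0.5},{"travel":[0,-0.03,-5.18],"yaw":-0.04,"gripper":0},{"travel":[0,-0.03,-5.18],"yaw":-0.04,"gripper":1},{"travel":[0,-0.03,-5.18],"yaw":-0.04,"gripper":1},{"travel":[0,-0.03,-5.18],"yaw":-0.04,"gripper":1},{"travel":[0,-0.03,-5.18],"yaw":-0.04,"gripper":1},{"travel":[0,-0.03,-5.18],"yaw":-0.04,"gripper":1}])

```text
time: 5.4
tcp_pos: [0.5316, 0.3186, 0.0329]
orientation: [-3.132, -0.237, -0.002]
wrist_force: [-0.1, 0.3, 0.1]
grip_width: 0.0002
grasp_force: 0.0
```

```bash
python3 - <<'E'
from fit import *
F=[env.grab_frame(n) for n in('scene','side','wrist')];s=env.state();print(s['grip_width'],s['grasp_force'],s['tcp_pos'])
a=cv2.resize(F[0]['frame'][110:250,140:320],(400,311),interpolation=2)
b=cv2.resize(F[1]['frame'][220:360,240:420],(400,311),interpolation=2)
c=cv2.resize(F[2]['frame'][80:280,140:500],(500,278),interpolation=2)
im=np.zeros((590,800,3),np.uint8);im[:311,:400]=a;im[:311,400:]=b;im[312:590,:500]=c
cv2.imwrite('pics/d.png',im[:,:,::-1])
E
```

```text
1.0963339258540567e-05 0.0 [0.53112181 0.31831537 0.03213784]
```

View pics/d.png

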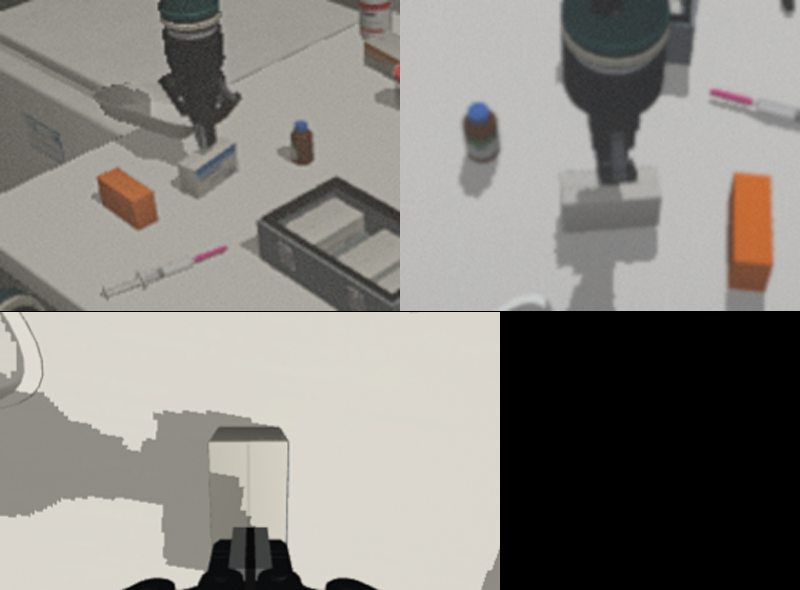

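```bash
python3 - <<'E'
from fit import *
np.set_printoptions(precision=4,suppress=True)
F=[env.grab_frame(n) for n in('scene','side','wrist')];s=env.state()
p=np.array(s['tcp_pos'])
for f in F: print(proj(f,[p,p+[0,0,.016],p+[0,0,.03]]).round(1).tolist())
for n,(ox,oy,sx,sy) in enumerate([(140,110,180/400,140/311),(240,220,180/400,140/311)]):
    q=proj(F[n],[p,p+[0,0,.016],p+[0,0,.03]]);print('in d.png',((q-[ox,oy])/[sx,sy]+[400*n,0]).round().tolist())
for f in F:
    m=mask(f,'spacer_center',(.531,.319,.03),60)
    if m: print(fit([m],(.531,.319,.15),(.085,.032),0,.048))
E
```

```text
[[233.6, 183.1], [233.1, 178.7], [232.6, 174.8]]
[[333.8, 307.1], [334.0, 302.5], [334.1, 298.4]]
[[318.5, 234.2], [318.4, 244.3], [318.2, 255.0]]
in d.png [[208.0, 162.0], [207.0, 153.0], [206.0, 144.0]]
in d.png [[609.0, 194.0], [609.0, 183.0], [609.0, 174.0]]
(array([0.5319, 0.3197, 0.1087]), np.float64(0.0696186065872314))
(array([0.5306, 0.319 , 0.148 ]), np.float64(0.1367360472329775))
(array([0.5311, 0.3185, 0.1461]), np.float64(0.20715509746671956))
```

Emit:
servo_tool(moves=[{"travel":[0,0,1],"yaw":0,"gripper":1},{"travel":[0,0,2.4],"yaw":0,"gripper":1},{"travel":[0,0,2.4],"yaw":0,"gripper":1},{"travel":[0,0,2.4],"yaw":0,"gripper":1},{"travel":[0,0,2.4],"yaw":0,"gripper":1}])

```text
time: 6.35
tcp_pos: [0.5302, 0.3178, 0.0908]
orientation: [3.132, 0.237, -0.003]
wrist_force: [-1.2, 0.1, 0.0]
grip_width: 0.0
grasp_force: 0.0
```

```bash
python3 - <<'E'
from fit import *
np.set_printoptions(precision=4,suppress=True)
F=[env.grab_frame(n) for n in('scene','side','wrist')];s=env.state()
p=np.array(s['tcp_pos']);print(p,s['grip_width'])
im=np.zeros((560,800,3),np.uint8)
for n,(ox,oy) in enumerate([(185,130),(285,250)]):
    f=F[n];c=cv2.resize(f['frame'][oy:oy+70,ox:ox+100],(400,280),interpolation=2)
    for k,col in ((0,(255,0,0)),(.016,(0,255,0))):
        q=((proj(f,p+[0,0,k])[0]-[ox,oy]+.5)*4).astype(int);cv2.circle(c,tuple(int(v) for v in q),3,col,-1)
    im[:280,n*400:n*400+400]=c
f=F[2];c=cv2.resize(f['frame'][130:270,220:420],(400,280),interpolation=2)
for k,col in ((0,(255,0,0)),(.016,(0,255,0))):
    q=((proj(f,p+[0,0,k])[0]-[220,130]+.5)*2).astype(int);cv2.circle(c,tuple(int(v) for v in q),3,col,-1)
im[280:,:400]=c
cv2.imwrite('pics/e.png',im[:,:,::-1])
for n,f in enumerate(F):
    m=mask(f,'spacer_center',(.531,.319,.03),60)
    if m: print(n,fit([m],(.531,.319,.15),(.085,.032),0,.048))
E
```

```text
[0.5299 0.3176 0.0901] 0.00032914731147186106
0 (array([0.531, 0.319, 0.   ]), np.float64(1.0))
1 (array([0.5305, 0.3183, 0.147 ]), np.float64(0.05224546224858406))
```

View pics/e.png

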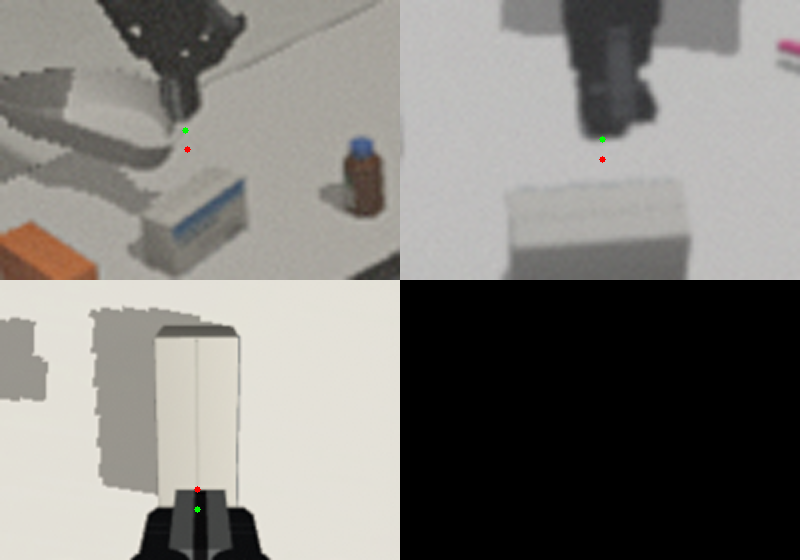

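The picture shows the shut fingertips about 16 mm or more above the projected TCP (scene tip (180,120), side tip (608,138)). I'll check the offset by touching the spacer top lightly.

Emit:
servo_tool(moves=[{"travel":[0,0,-1.4],"yaw":0,"gripper":1},{"travel":[0,0,-2.4],"yaw":0,"gripper":1},{"travel":[0,0,-2.4],"yaw":0,"gripper":1},{"travel":[0,0,-2.4],"yaw":0,"gripper":1}])

```text
time: 7.05
tcp_pos: [0.5305, 0.318, 0.0313]
orientation: [3.132, 0.237, -0.002]
wrist_force: [-0.9, -0.1, 0.7]
grip_width: -0.0001
grasp_force: 0.0
```

Emit:
servo_tool(moves=[{"travel":[0,0,-0.04],"yaw":0,"gripper":1},{"travel":[0,0,-0.08],"yaw":0,"gripper":1},{"travel":[0,0,-0.08],"yaw":0,"gripper":1}])

```text
time: 7.35
tcp_pos: [0.5319, 0.3187, 0.0311]
orientation: [-3.132, -0.237, -0.003]
wrist_force: [-0.6, 0.6, 0.3]
grip_width: 0.0001
grasp_force: 0.0
```

Emit:
servo_tool(moves=[{"travel":[0,0,-0.08],"yaw":0,"gripper":1},{"travel":[0,0,-0.08],"yaw":0,"gripper":1},{"travel":[0,0,-0.08],"yaw":0,"gripper":1}])

```text
time: 7.65
tcp_pos: [0.5309, 0.3182, 0.0278]
orientation: [-3.133, -0.237, 0.0]
wrist_force: [-0.5, -0.1, -0.2]
grip_width: -0.0004
grasp_force: 0.0
```

```bash
python3 - <<'E'
from h import *
for i in range(4):
    env.grab_frame('side');s=env.state();print(np.round(s['tcp_pos'],4),np.round(s['wrist_force'],1),np.round(s['joint_torque'],2))
E
```

```text
[0.5309 0.3182 0.0278] [ 0.8 -0.9  0.2] [ -0.   -48.98 -30.95  -0.     0.    -0.  ]
[0.531  0.3183 0.0278] [-0.2  0.2 -0.4] [  0.   -48.98 -30.94   0.     0.     0.  ]
[0.531  0.3182 0.0278] [-0.1 -0.  -0. ] [  0.   -48.97 -30.94   0.     0.     0.  ]
[0.531  0.3182 0.0278] [0.  0.2 0.1] [  0.   -48.97 -30.94   0.     0.    -0.  ]
```

Emit:
servo_tool(moves=[{"travel":[0,0,-0.04],"yaw":0,"gripper":1},{"travel":[0,0,-0.08],"yaw":0,"gripper":1},{"travel":[0,0,-0.08],"yaw":0,"gripper":1}])

```text
time: 8.15
tcp_pos: [0.5308, 0.3181, 0.0255]
orientation: [3.132, 0.237, -0.001]
wrist_force: [0.4, 0.2, 0.6]
grip_width: -0.0002
grasp_force: 0.0
```

Emit:
servo_tool(moves=[{"travel":[0,0,-0.04],"yaw":0,"gripper":1},{"travel":[0,0,-0.08],"yaw":0,"gripper":1},{"travel":[0,0,-0.08],"yaw":0,"gripper":1}])

```text
time: 8.45
tcp_pos: [0.5308, 0.3182, 0.0235]
orientation: [3.133, 0.237, -0.001]
wrist_force: [0.6, -0.5, -0.2]
grip_width: 0.0001
grasp_force: 0.0
```

Emit:
servo_tool(moves=[{"travel":[0,0,-0.04],"yaw":0,"gripper":1},{"travel":[0,0,-0.08],"yaw":0,"gripper":1},{"travel":[0,0,-0.08],"yaw":0,"gripper":1}])

```text
time: 8.75
tcp_pos: [0.5311, 0.3183, 0.0231]
orientation: [3.133, 0.237, 0.0]
wrist_force: [-3.1, -1.7, 7.5]
grip_width: 0.0001
grasp_force: 3.6
```

Emit:
servo_tool(moves=[{"travel":[0,0,1.2],"yaw":0,"gripper":1},{"travel":[0,0,1.2],"yaw":0,"gripper":-1},{"travel":[0,0,1.2],"yaw":0,"gripper":-1},{"travel":[0,0,1.2],"yaw":0,"gripper":-1},{"travel":[0,0,1.2],"yaw":0,"gripper":-1},{"travel":[0,0,1.2],"yaw":0,"gripper":-1}])

```text
time: 9.35
tcp_pos: [0.5303, 0.3178, 0.0506]
orientation: [3.132, 0.237, -0.003]
wrist_force: [0.5, 1.2, 0.3]
grip_width: 0.0722
grasp_force: 0.0
```

```bash
python3 - <<'E'
from fit import *
F=[env.grab_frame(n) for n in('side','wrist')];s=env.state();print(s['tcp_pos'],s['grip_width'])
for n,f in enumerate(F):
    m=mask(f,'spacer_center',(.531,.319,.03),60)
    if m: print(n,fit([m],(.531,.319,.15),(.085,.032),0,.048))
E
```

```text
[0.53053933 0.3180077  0.05100941] 0.08460212626001869
0 (array([0.53090121, 0.31881485, 0.16804389]), np.float64(0.26520724524947215))
1 (array([0.53111655, 0.31825121, 0.15840224]), np.float64(0.03689125799573556))
```

Target z=.006: -0.045 → -1.8.

Emit:
servo_tool(moves=[{"travel":[0,0,-0.9],"yaw":0,"gripper":-1},{"travel":[0,0,-1.8],"yaw":0,"gripper":-1},{"travel":[0,0,-1.8],"yaw":0,"gripper":-1},{"travel":[0,0,-1.8],"yaw":0,"gripper":1},{"travel":[0,0,-1.8],"yaw":0,"gripper":1},{"travel":[0,0,-1.8],"yaw":0,"gripper":1},{"travel":[0,0,-1.8],"yaw":0,"gripper":1},{"travel":[0,0,-1.8],"yaw":0,"gripper":1}])

```text
time: 10.35
tcp_pos: [0.5323, 0.3191, 0.0084]
orientation: [-3.131, -0.236, -0.004]
wrist_force: [-0.2, 0.7, 3.4]
grip_width: 0.0309
grasp_force: 60.1
```

Emit:
servo_tool(moves=[{"travel":[0,0,1.5],"yaw":0,"gripper":1},{"travel":[0,0,3],"yaw":0,"gripper":1},{"travel":[0,0,4.5],"yaw":0,"gripper":1},{"travel":[0,-1.5,5.7],"yaw":-0.1,"gripper":1},{"travel":[-1,-3,5.7],"yaw":-0.215,"gripper":1},{"travel":[-2,-4.5,5.7],"yaw":-0.215,"gripper":1},{"travel":[-3,-6,5.7],"yaw":-0.215,"gripper":1},{"travel":[-4,-7.5,5.7],"yaw":-0.215,"gripper":1},{"travel":[-4,-9,5.7],"yaw":-0.215,"gripper":1},{"travel":[-4,-10.5,5.7],"yaw":-0.215,"gripper":1},{"travel":[-4,-10.5,5.7],"yaw":-0.215,"gripper":1},{"travel":[-4,-10.5,5.7],"yaw":-0.215,"gripper":1}])

```text
time: 11.55
tcp_pos: [0.4308, 0.0552, 0.1494]
orientation: [-3.139, 0.105, -0.0]
wrist_force: [0.3, 0.9, -1.5]
grip_width: 0.0305
grasp_force: 60.1
```

```bash
python3 - <<'E'
from fit import *
np.set_printoptions(precision=4,suppress=True)
F=[env.grab_frame(n) for n in('wrist','scene','side')];f=F[0];s=env.state();print(s['tcp_pos'],s['grip_width'],s['grasp_force'])
save(f,'w3.png')
np.savez('w3.npz',**{k:np.array(v) for k,v in f.items()})
for n,f in enumerate(F):
  for nm,k in [('case',1),('spacer_center',3)]:
    for d in env.silhouettes(f,nm)[:k]:
        m=d['region'].astype(np.uint8);c=cv2.convexHull(max(cv2.findContours(m,0,2)[0],key=cv2.contourArea))
        print(nm,n,d['p'],d['at'],cv2.approxPolyDP(c,3,True)[:,0].tolist())
        if nm=='case':
            h=np.zeros_like(m);cv2.fillConvexPoly(h,c,1);print(fit([(f,h)],(.517,.021,-.06),(.136,.23),0,.06))
E
```

```text
[0.431  0.0566 0.1492] 0.030522122014904292 60.05510330200195
case 0 0.8 [327.6, 69.7] [[496, 13], [473, 176], [229, 176], [215, 15]]
(array([ 0.5165,  0.0205, -0.0585]), np.float64(0.009241857935547326))
spacer_center 0 0.76 [320.1, 244.5] [[343, 168], [353, 182], [349, 323], [326, 328], [293, 324], [289, 308], [286, 183], [294, 169]]
spacer_center 0 0.73 [332.0, 73.7] [[496, 13], [472, 177], [229, 177], [214, 14]]
spacer_center 0 0.71 [591.4, 69.2] [[639, 0], [639, 137], [527, 128], [559, 0]]
case 1 0.67 [305.3, 234.0] [[256, 211], [292, 189], [351, 222], [351, 240], [315, 265], [258, 227]]
(array([ 0.5167,  0.0205, -0.0568]), np.float64(0.028278172152054304))
spacer_center 1 0.63 [359.3, 200.3] [[372, 190], [372, 207], [350, 211], [345, 208], [345, 193]]
spacer_center 1 0.59 [194.4, 199.9] [[185, 190], [192, 187], [206, 195], [209, 210], [200, 212], [190, 205]]
case 2 0.88 [342.0, 223.6] [[326, 165], [365, 167], [375, 185], [369, 247], [312, 242], [312, 225]]
(array([ 0.5173,  0.0193, -0.0553]), np.float64(0.03943399783213153))
spacer_center 2 0.87 [269.3, 191.1] [[254, 180], [262, 175], [283, 186], [285, 201], [277, 206], [256, 194]]
spacer_center 2 0.59 [396.6, 327.9] [[391, 298], [407, 301], [407, 340], [403, 351], [387, 346]]
spacer_center 2 0.56 [388.2, 172.5] [[369, 159], [407, 160], [406, 183], [368, 182]]
```

View pics/w3.png

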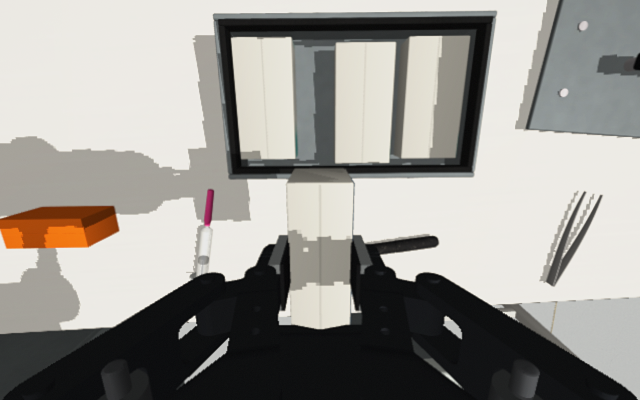

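w3 shows the case from above, with left, mid and right cartons. The wide gap lies between the left carton's edge (~x 296) and the mid carton's edge (~x 335). The held spacer hangs straight at (320,245).

```bash
python3 - <<'E'
from fit import *
np.set_printoptions(precision=4,suppress=True,linewidth=200)
f=dict(np.load('w3.npz',allow_pickle=True))
g=cv2.cvtColor(f['frame'],cv2.COLOR_RGB2GRAY)
cx,cy,a=.5165,.0205,-.0585
def tocase(p): 
    d=p[:2]-[cx,cy];return np.array([np.cos(a)*d[0]+np.sin(a)*d[1],-np.sin(a)*d[0]+np.cos(a)*d[1]])
for r in (60,100,140):
    print(r,'L',g[r,286:304].tolist(),'M',g[r,328:342].tolist(),'MR',g[r,388:414].tolist())
    for c in (293,295,297,299,333,335,337,393,395,397,404,407,410): print(c,tocase(atz(f,(c,r),.034)).round(4),end=' ')
    print()
print('rim-check', [tocase(atz(f,p,.06)).round(4).tolist() for p in ((496,13),(473,176),(229,176),(215,15))])
# held spacer: top face edges & end at assumed z
s=env.state();z=s['tcp_pos'][2]
for zt in (z+.0249+.0153, z+.017):
    print('spacer top z',zt,[atz(f,p,zt) for p in ((287,183),(353,183),(290,323),(349,323))])
for zb in (z+.0249+.0153-.048,z+.017-.048): print('bottom end',zb,[atz(f,p,zb) for p in ((294,169),(343,168))])
for r in (190,220,310): print(r,g[r,280:296].tolist(),g[r,344:362].tolist())
E
```

```text
60 L [229, 229, 229, 230, 231, 220, 165, 129, 123, 131, 137, 138, 138, 138, 138, 137, 138, 138] M [83, 82, 82, 81, 80, 80, 90, 140, 204, 221, 221, 220, 221, 221] MR [229, 229, 229, 229, 230, 231, 201, 129, 83, 82, 84, 83, 84, 87, 90, 92, 95, 97, 100, 134, 194, 220, 221, 220, 221, 222]
293 [0.0386 0.0527] 295 [0.0386 0.0509] 297 [0.0385 0.049 ] 299 [0.0385 0.0472] 333 [0.0383 0.0158] 335 [0.0383 0.014 ] 337 [0.0382 0.0121] 393 [ 0.0378 -0.0395] 395 [ 0.0378 -0.0413] 397 [ 0.0378 -0.0431] 404 [ 0.0377 -0.0496] 407 [ 0.0377 -0.0523] 410 [ 0.0376 -0.0551] 
100 L [228, 229, 229, 229, 229, 230, 228, 179, 132, 125, 128, 136, 138, 138, 139, 139, 140, 139] M [84, 84, 83, 83, 82, 81, 93, 156, 208, 220, 221, 220, 220, 220] MR [228, 229, 230, 231, 183, 107, 81, 81, 81, 83, 87, 87, 91, 93, 96, 97, 115, 183, 217, 220, 220, 219, 220, 220, 221, 221]
293 [0.0039 0.0539] 295 [0.0039 0.052 ] 297 [0.0039 0.05  ] 299 [0.0039 0.0481] 333 [0.0036 0.0157] 335 [0.0036 0.0137] 337 [0.0036 0.0118] 393 [ 0.0031 -0.0416] 395 [ 0.0031 -0.0435] 397 [ 0.0031 -0.0454] 404 [ 0.003  -0.0521] 407 [ 0.003 -0.055] 410 [ 
[... 1028 characters left out ...]
64082148855 [array([0.4727, 0.068 , 0.1414]), array([0.4713, 0.0371, 0.1414])]
bottom end 0.11816164082148854 [array([0.4695, 0.0704, 0.1182]), array([0.4679, 0.0354, 0.1182])]
190 [235, 235, 235, 235, 236, 235, 197, 206, 221, 222, 222, 221, 222, 222, 223, 222] [231, 231, 231, 232, 231, 232, 232, 233, 233, 173, 182, 229, 235, 235, 234, 235, 234, 235]
220 [236, 235, 235, 235, 235, 236, 235, 201, 207, 219, 221, 221, 221, 221, 221, 222] [230, 230, 230, 230, 231, 231, 232, 232, 185, 168, 225, 236, 235, 235, 235, 235, 235, 235]
310 [142, 119, 98, 93, 104, 188, 232, 236, 236, 235, 196, 203, 216, 218, 218, 218] [227, 227, 228, 228, 229, 221, 161, 213, 237, 238, 238, 170, 100, 91, 100, 134, 115, 55]
```

Emit:
servo_tool(moves=[{"travel":[1.2,-0.03,0],"yaw":0.01,"gripper":1},{"travel":[2.4,-0.03,0],"yaw":0.01,"gripper":1},{"travel":[3.58,-0.03,0],"yaw":0.01,"gripper":1},{"travel":[3.58,-0.03,-0.8],"yaw":0.01,"gripper":1},{"travel":[3.58,-0.03,-1.6],"yaw":0.01,"gripper":1},{"travel":[3.58,-0.03,-2.5],"yaw":0.01,"gripper":1},{"travel":[3.58,-0.03,-2.5],"yaw":0.01,"gripper":1},{"travel":[3.58,-0.03,-2.5],"yaw":0.01,"gripper":1},{"travel":[3.58,-0.03,-2.5],"yaw":0.01,"gripper":1}])

```text
time: 12.9
tcp_pos: [0.5216, 0.0552, 0.0881]
orientation: [-3.14, 0.085, -0.003]
wrist_force: [-0.8, 0.9, -0.7]
grip_width: 0.0307
grasp_force: 60.0
```

```bash
python3 - <<'E'
from fit import *
np.set_printoptions(precision=4,suppress=True,linewidth=200)
F=[env.grab_frame(n) for n in('wrist','scene','side')];f=F[0];s=env.state();p=s['tcp_pos'];print(p,s['grip_width'],s['orientation'])
a=-.0585;C=np.array([.5165,.0205])
R=np.array([[np.cos(a),-np.sin(a)],[np.sin(a),np.cos(a)]])
def w(x,y,z): q=C+R@[x,y]; return [q[0],q[1],z]
gap=[w(-.055,.014,.034),w(.055,.014,.034),w(.055,.0538,.034),w(-.055,.0538,.034)]
ims=[]
for f,(ox,oy,ww,hh) in zip(F,[(180,60,280,196),(225,150,140,98),(280,160,140,98)]):
    k=2 if ww==280 else 4
    c=cv2.resize(f['frame'][oy:oy+hh,ox:ox+ww],None,fx=k,fy=k,interpolation=2)
    cv2.polylines(c,[((proj(f,gap)-[ox,oy]+.5)*k).astype(int)],True,(255,0,0))
    zb=p[2]-.0075;d=np.array(p)[:2]
    sp=[[*(d+R@[x,y]),z] for z in (zb,) for x,y in((-.0425,-.016),(.0425,-.016),(.0425,.016),(-.0425,.016))]
    cv2.polylines(c,[((proj(f,sp)-[ox,oy]+.5)*k).astype(int)],True,(0,255,0))
    ims.append(cv2.resize(c,(400,280)))
im=np.zeros((560,800,3),np.uint8);im[:280,:400]=ims[0];im[:280,400:]=ims[1];im[280:,:400]=ims[2]
cv2.imwrite('pics/g.png',im[:,:,::-1])
np.savez('w4.npz',**{k:np.array(v) for k,v in F[0].items()})
g=cv2.cvtColor(F[0]['frame'],cv2.COLOR_RGB2GRAY)
print(C+R@[0,.0339])
E
```

```text
[0.5217 0.0551 0.0883] 0.030646039052647338 [-3.1402  0.085  -0.0042]
[0.5185 0.0543]
```

View pics/g.png

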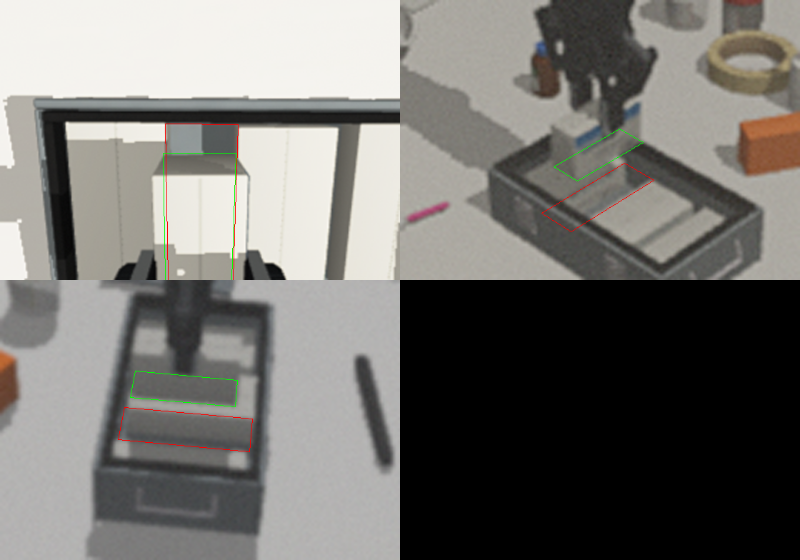

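g.png shows the spacer centred over the gap in the wrist view (spacer 162–240 against gap 165–238), with parallel edges.

Emit:
servo_tool(moves=[{"travel":[-0.1,-0.03,-0.6],"yaw":0,"gripper":1},{"travel":[-0.1,-0.03,-1.2],"yaw":0,"gripper":1},{"travel":[-0.1,-0.03,-1.8],"yaw":0,"gripper":1},{"travel":[-0.1,-0.03,-2.2],"yaw":0,"gripper":1},{"travel":[-0.1,-0.03,-2.2],"yaw":0,"gripper":1},{"travel":[-0.1,-0.03,-2.2],"yaw":0,"gripper":1}])

```text
time: 13.65
tcp_pos: [0.5184, 0.0543, 0.0323]
orientation: [-3.14, 0.085, -0.001]
wrist_force: [-0.2, 0.2, -0.2]
grip_width: 0.0304
grasp_force: 60.0
```

Emit:
servo_tool(moves=[{"travel":[0,0,-0.3],"yaw":0,"gripper":1},{"travel":[0,0,-0.6],"yaw":0,"gripper":1},{"travel":[0,0,-0.7],"yaw":0,"gripper":1},{"travel":[0,0,-0.7],"yaw":0,"gripper":1},{"travel":[0,0,-0.7],"yaw":0,"gripper":1}])

```text
time: 14.15
tcp_pos: [0.5179, 0.0542, 0.0142]
orientation: [3.14, -0.085, -0.0]
wrist_force: [-0.3, -0.3, -0.6]
grip_width: 0.0303
grasp_force: 60.0
```

Emit:
servo_tool(moves=[{"travel":[0,0,-0.06],"yaw":0,"gripper":1},{"travel":[0,0,-0.08],"yaw":0,"gripper":1},{"travel":[0,0,-0.08],"yaw":0,"gripper":1}])

```text
time: 14.45
tcp_pos: [0.5182, 0.0543, 0.0125]
orientation: [-3.14, 0.085, -0.001]
wrist_force: [-0.5, -0.2, -1.1]
grip_width: 0.0305
grasp_force: 60.1
```

Emit:
servo_tool(moves=[{"travel":[0,0,-0.04],"yaw":0,"gripper":1},{"travel":[0,0,-0.04],"yaw":0,"gripper":1}])

```text
time: 14.65
tcp_pos: [0.5182, 0.0543, 0.0124]
orientation: [-3.14, 0.085, 0.0]
wrist_force: [-3.8, -0.4, 6.9]
grip_width: 0.0306
grasp_force: 61.0
```

Emit:
servo_tool(moves=[{"travel":[0,0,-0.04],"yaw":0,"gripper":1},{"travel":[0,0,-0.04],"yaw":0,"gripper":1}])

```text
time: 14.85
tcp_pos: [0.5182, 0.0543, 0.0123]
orientation: [3.14, -0.085, -0.0]
wrist_force: [-5.6, 0.7, 14.6]
grip_width: 0.0307
grasp_force: 61.8
```

Emit:
servo_tool(moves=[{"travel":[0,0,0.06],"yaw":0,"gripper":-0.3},{"travel":[0,0,0.08],"yaw":0,"gripper":-0.3},{"travel":[0,0,0.08],"yaw":0,"gripper":-0.3},{"travel":[0,0,0.08],"yaw":0,"gripper":-0.3},{"travel":[0,0,1],"yaw":0,"gripper":-0.3},{"travel":[-0.5,0,2.5],"yaw":0,"gripper":-0.3},{"travel":[-1.5,0,4],"yaw":0,"gripper":-0.3},{"travel":[-3,0,5.5],"yaw":0,"gripper":-0.3},{"travel":[-3.5,0,5.5],"yaw":0,"gripper":-0.3},{"travel":[-3.5,0,5.5],"yaw":0,"gripper":-0.3}])

```text
time: 15.85
tcp_pos: [0.4299, 0.0543, 0.149]
orientation: [-3.14, 0.085, -0.004]
wrist_force: [0.7, -0.5, 0.5]
grip_width: 0.0555
grasp_force: 0.0
```

```bash
python3 - <<'E'
from fit import *
np.set_printoptions(precision=4,suppress=True,linewidth=200)
f=env.grab_frame('wrist');s=env.state();print(s['tcp_pos'],s['grip_width'])
a=-.0585;C=np.array([.5165,.0205])
R=np.array([[np.cos(a),-np.sin(a)],[np.sin(a),np.cos(a)]])
def w(x,y,z): q=C+R@[x,y]; return [q[0],q[1],z]
im=f['frame'].copy()
for x0,x1,y0,y1,z,c in [(-.055,.055,.014,.0538,.034,(255,0,0)),(-.0425,.0425,.018,.050,.052,(0,255,0)),(-.055,.055,-.041,.014,.034,(255,0,255)),(-.055,.055,-.108,-.053,.034,(0,0,255))]:
    cv2.polylines(im,[(proj(f,[w(x0,y0,z),w(x1,y0,z),w(x1,y1,z),w(x0,y1,z)])*8+4).astype(int)],True,c,1,cv2.LINE_AA,3)
f2=dict(f,frame=im);save(f2,'w5.png',(190,0,520,220),2.4)
h=mask(f,'case',(.5165,.0205,.03),60)
if h:
    m=h[1].astype(np.uint8);c=cv2.convexHull(max(cv2.findContours(m,0,2)[0],key=cv2.contourArea));H=np.zeros_like(m);cv2.fillConvexPoly(H,c,1);print(fit([(f,H)],(.517,.021,-.06),(.136,.23),0,.06))
E
```

```text
[0.4304 0.0543 0.1481] 0.05559223682055319
```

View pics/w5.png

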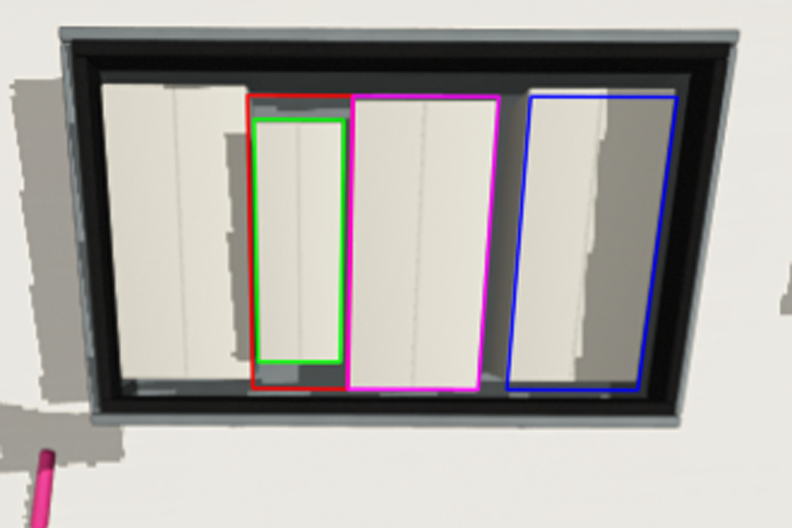

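The spacer sits in the gap (green outline match) and the mid and right cartons are unmoved. Now the cover.

Emit:
servo_tool(moves=[{"travel":[0.5,-1,1],"yaw":0.14,"gripper":-0.3},{"travel":[1,-2.5,2],"yaw":0.28,"gripper":-0.3},{"travel":[1.5,-4,2],"yaw":0.42,"gripper":-0.5},{"travel":[2,-5.5,2],"yaw":0.56,"gripper":-0.5},{"travel":[2.5,-7,2],"yaw":0.7,"gripper":-0.5},{"travel":[3,-8.5,2],"yaw":0.84,"gripper":-0.5},{"travel":[3.5,-10,2],"yaw":0.98,"gripper":-0.5},{"travel":[4.02,-11.5,2],"yaw":1.12,"gripper":-0.5},{"travel":[4.02,-13,2],"yaw":1.26,"gripper":-0.5},{"travel":[4.02,-13.85,2],"yaw":1.38,"gripper":-0.5},{"travel":[4.02,-13.85,2],"yaw":1.496,"gripper":-0.5},{"travel":[4.02,-13.85,2],"yaw":1.496,"gripper":-0.5}])

```text
time: 17.15
tcp_pos: [0.5309, -0.2931, 0.1951]
orientation: [-2.359, -2.07, 0.002]
wrist_force: [0.2, 0.5, -0.8]
grip_width: 0.0642
grasp_force: 0.0
```

```bash
python3 - <<'E'
from fit import *
np.set_printoptions(precision=4,suppress=True,linewidth=200)
F=[env.grab_frame(n) for n in ('wrist','wrist')];s=env.state();print(s['tcp_pos'],s['orientation'],s['q'],s['grip_width'])
f=F[1]
for d in env.pinpoint(f,'cover_handle')[:2]: print(d['p'],d['at'],atz(f,d['at'],.033))
for nm in('cover','cover_handle'):
  for d in env.silhouettes(f,nm)[:2]:
    m=d['region'].astype(np.uint8);c=cv2.convexHull(max(cv2.findContours(m,0,2)[0],key=cv2.contourArea))
    print(nm,d['p'],cv2.approxPolyDP(c,3,True)[:,0].tolist())
    if nm=='cover':
        H=np.zeros_like(m);cv2.fillConvexPoly(H,c,1);print(fit([(f,H)],(.5306,-.292,-.13),(.136,.23),.005,.011))
save(f,'w6.png')
# dark handle bar
g=cv2.cvtColor(f['frame'],cv2.COLOR_RGB2GRAY)
for z in(.043,):
  for r in range(110,240,15):
    row=g[r];print(r,row[300:340:2].tolist())
E
```

```text
[ 0.5309 -0.292   0.1959] [-2.3611 -2.0685  0.001 ] [-0.544   0.1431  1.7673  0.0002  1.2338 -0.4121] 0.06375145805553864
0.87 [321.1, 180.0] [ 0.5331 -0.2887  0.033 ]
cover 0.76 [[376, 86], [367, 260], [272, 261], [263, 86]]
(array([ 0.5304, -0.293 , -0.1375]), np.float64(0.012156582647947722))
cover_handle 0.79 [[265, 85], [376, 87], [365, 262], [271, 259]]
110 [128, 129, 130, 130, 129, 128, 127, 127, 127, 126, 123, 123, 123, 123, 123, 124, 125, 124, 126, 125]
125 [128, 126, 125, 125, 125, 126, 126, 127, 127, 127, 127, 128, 129, 129, 129, 127, 126, 124, 125, 127]
140 [126, 126, 127, 126, 127, 127, 125, 75, 76, 75, 76, 75, 75, 78, 127, 127, 127, 127, 127, 126]
155 [127, 127, 126, 125, 127, 126, 126, 27, 21, 20, 21, 21, 22, 23, 118, 126, 126, 125, 125, 124]
170 [126, 126, 126, 126, 125, 126, 126, 27, 20, 22, 21, 22, 21, 23, 119, 124, 123, 123, 124, 125]
185 [126, 126, 128, 128, 127, 128, 127, 25, 22, 24, 22, 23, 22, 27, 126, 124, 124, 125, 125, 124]
200 [128, 127, 126, 125, 125, 125, 124, 21, 22, 23, 23, 25, 22, 37, 123, 123, 124, 124, 125, 124]
215 [127, 126, 126, 126, 126, 127, 126, 25, 23, 25, 26, 25, 22, 53, 124, 124, 124, 125, 123, 121]
230 [128, 128, 128, 127, 128, 126, 129, 129, 127, 126, 125, 126, 126, 125, 124, 124, 126, 126, 125, 124]
```

Emit:
servo_tool(moves=[{"travel":[0,-0.03,-1.5],"yaw":-0.006,"gripper":-0.5},{"travel":[0,-0.03,-3],"yaw":-0.006,"gripper":-0.5},{"travel":[0,-0.03,-4.5],"yaw":-0.006,"gripper":-0.5},{"travel":[0,-0.03,-6],"yaw":-0.006,"gripper":-0.5},{"travel":[0,-0.03,-7],"yaw":-0.006,"gripper":-0.5},{"travel":[0,-0.03,-7.7],"yaw":-0.006,"gripper":-0.5},{"travel":[0,-0.03,-7.7],"yaw":-0.006,"gripper":-0.5},{"travel":[0,-0.03,-7.7],"yaw":-0.006,"gripper":-0.5}])

```text
time: 18.2
tcp_pos: [0.5312, -0.2924, 0.0055]
orientation: [-2.366, -2.067, 0.0]
wrist_force: [0.2, -0.2, 0.4]
grip_width: 0.0642
grasp_force: 0.0
```

Emit:
servo_tool(moves=[{"travel":[0,0,-0.2],"yaw":0,"gripper":-0.5},{"travel":[0,0,-0.4],"yaw":0,"gripper":-0.5},{"travel":[0,0,-0.4],"yaw":0,"gripper":-0.5}])

```text
time: 18.5
tcp_pos: [0.531, -0.2928, -0.0046]
orientation: [2.366, 2.066, 0.0]
wrist_force: [-0.6, -0.8, 0.0]
grip_width: 0.0641
grasp_force: 0.0
```

Emit:
servo_tool(moves=[{"travel":[0,0,-0.06],"yaw":0,"gripper":1},{"travel":[0,0,-0.06],"yaw":0,"gripper":1},{"travel":[0,0,-0.06],"yaw":0,"gripper":1},{"travel":[0,0,-0.06],"yaw":0,"gripper":1},{"travel":[0,0,-0.06],"yaw":0,"gripper":1},{"travel":[0,0,-0.06],"yaw":0,"gripper":1}])

```text
time: 19.1
tcp_pos: [0.5313, -0.2929, -0.0059]
orientation: [2.366, 2.066, 0.0]
wrist_force: [-0.1, 0.7, 2.4]
grip_width: 0.0148
grasp_force: 60.9
```

Emit:
servo_tool(moves=[{"travel":[0,0,0.5],"yaw":0,"gripper":1},{"travel":[0,0,1.5],"yaw":0,"gripper":1},{"travel":[0,0,2.5],"yaw":0,"gripper":1},{"travel":[0,0,3.5],"yaw":0,"gripper":1},{"travel":[0,0,4.5],"yaw":0,"gripper":1},{"travel":[0,0,5.5],"yaw":0,"gripper":1},{"travel":[0,0,5.5],"yaw":0,"gripper":1},{"travel":[0,0,5.5],"yaw":0,"gripper":1}])

```text
time: 19.9
tcp_pos: [0.531, -0.2927, 0.1314]
orientation: [2.366, 2.066, 0.0]
wrist_force: [-0.2, -0.0, -3.5]
grip_width: 0.0149
grasp_force: 60.2
```

```bash
cat > cov.py <<'E'
from fit import *
np.set_printoptions(precision=4,suppress=True,linewidth=200)
f=env.grab_frame('wrist');s=env.state();t=np.array(s['tcp_pos']);o=s['orientation'];print(t,o,'tool yaw',(2*np.arctan2(o[1],o[0])-np.pi/2+np.pi/2)%np.pi-np.pi/2,s['grip_width'],s['wrist_force'],s['ft_torque'])
for d in env.silhouettes(f,'cover')[:1]:
    m=d['region'].astype(np.uint8);c=cv2.convexHull(max(cv2.findContours(m,0,2)[0],key=cv2.contourArea))
    H=np.zeros_like(m);cv2.fillConvexPoly(H,c,1);print(d['p'],cv2.approxPolyDP(c,3,True)[:,0].tolist())
    z=t[2]+.006
    for dz in(-.006,0,.006): print(dz,fit([(f,H)],(t[0],t[1],-.13),(.136,.23),z+.005+dz,z+.011+dz))
E
python3 cov.py
```

```text
[ 0.53   -0.2921  0.13  ] [-2.3647 -2.0653  0.001 ] tool yaw -0.13498951684916527 0.015003468410543551 [-0.9665  0.597  -4.2139] [0.0309 0.0035 0.0456]
0.76 [[460, 22], [430, 278], [341, 325], [323, 329], [297, 325], [209, 279], [180, 23]]
-0.006 (array([ 0.5305, -0.2911, -0.1394]), np.float64(0.11986583848667276))
0 (array([ 0.5312, -0.2932, -0.1393]), np.float64(0.09527901357280555))
0.006 (array([ 0.5303, -0.2951, -0.1394]), np.float64(0.12716256311418472))
```

Emit:
servo_tool(moves=[{"travel":[0,0.8,0],"yaw":0.02,"gripper":1},{"travel":[-0.1,2.2,0],"yaw":0.04,"gripper":1},{"travel":[-0.2,3.6,0],"yaw":0.06,"gripper":1},{"travel":[-0.3,5,0],"yaw":0.08,"gripper":1},{"travel":[-0.4,6.4,0],"yaw":0.08,"gripper":1},{"travel":[-0.5,7.8,0],"yaw":0.08,"gripper":1},{"travel":[-0.58,9.2,0],"yaw":0.08,"gripper":1},{"travel":[-0.58,10.6,0],"yaw":0.08,"gripper":1},{"travel":[-0.58,12,0],"yaw":0.08,"gripper":1},{"travel":[-0.58,12.54,0],"yaw":0.08,"gripper":1},{"travel":[-0.58,12.54,0],"yaw":0.08,"gripper":1},{"travel":[-0.58,12.54,0],"yaw":0.08,"gripper":1}])

```text
time: 21.2
tcp_pos: [0.5157, 0.0208, 0.1304]
orientation: [-2.28, -2.161, 0.003]
wrist_force: [0.1, 0.4, -3.2]
grip_width: 0.0148
grasp_force: 60.1
```

Emit:
servo_tool(moves=[{"travel":[0,0,-0.7],"yaw":0,"gripper":1},{"travel":[0,0,-1.4],"yaw":0,"gripper":1},{"travel":[0,0,-2],"yaw":0,"gripper":1},{"travel":[0,0,-2],"yaw":0,"gripper":1},{"travel":[0,0,-2],"yaw":0,"gripper":1},{"travel":[0,0,-2],"yaw":0,"gripper":1}])

```text
time: 21.8
tcp_pos: [0.5174, 0.0204, 0.0821]
orientation: [2.281, 2.158, 0.002]
wrist_force: [-0.5, -0.4, -2.3]
grip_width: 0.0152
grasp_force: 60.1
```

```bash
python3 - <<'E'
from fit import *
np.set_printoptions(precision=4,suppress=True,linewidth=200)
F=[env.grab_frame(n) for n in('wrist','scene','side')];s=env.state();t=s['tcp_pos'];o=s['orientation'];print(t,(2*np.arctan2(o[1],o[0]))%np.pi-(0 if (2*np.arctan2(o[1],o[0]))%np.pi<1.57 else np.pi),s['wrist_force'])
zc=t[2]+.006
def box(p,s,z):
    c=corners(p,s,z,z)[::2];return c[[0,1,3,2]]
ims=[]
for f,(ox,oy,ww,hh) in zip(F,[(120,20,400,280),(235,170,140,98),(285,150,120,84)]):
    k=800/ww/1
    c=cv2.resize(f['frame'][oy:oy+hh,ox:ox+ww],None,fx=k,fy=k,interpolation=2)
    for p,z,col in(((.5165,.0205,-.0585),.06,(255,0,0)),((t[0],t[1],-.0585),zc+.011,(0,255,0)),((t[0],t[1],-.0585),zc+.005,(0,255,0))):
        cv2.polylines(c,[((proj(f,box(p,(.136,.23),z))-[ox,oy]+.5)*k).astype(int)],True,col)
    ims.append(cv2.resize(c,(400,280),interpolation=3))
im=np.zeros((560,800,3),np.uint8);im[:280,:400]=ims[0];im[:280,400:]=ims[1];im[280:,:400]=ims[2]
cv2.imwrite('pics/k.png',im[:,:,::-1])
for n,f in enumerate(F[1:]):
    for d in env.silhouettes(f,'cover')[:1]:
        m=d['region'].astype(np.uint8);c=cv2.convexHull(max(cv2.findContours(m,0,2)[0],key=cv2.contourArea))
        print(n,d['p'],cv2.approxPolyDP(c,2,True)[:,0].tolist());print('exp',proj(f,corners((t[0],t[1],-.0585),(.136,.23),zc+.011,zc+.011)[::2]).round(1).tolist())
E
```

```text
[0.5174 0.0207 0.0823] 1.5157611276697263 [-0.3353  0.436  -2.9347]
0 0.7 [[257, 196], [283, 184], [314, 190], [352, 212], [316, 235], [263, 203]]
exp [[316.8, 235.0], [253.9, 196.7], [353.8, 210.3], [291.0, 177.2]]
1 0.6 [[376, 158], [375, 200], [371, 221], [312, 213], [324, 159]]
exp [[376.7, 155.8], [373.6, 219.0], [324.2, 151.7], [310.8, 213.3]]
```

View pics/k.png

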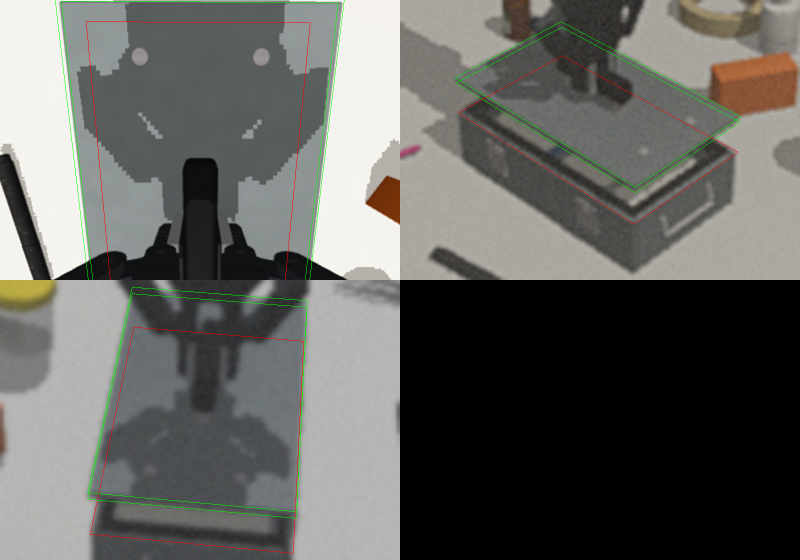

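k.png shows the cover outline (green) centred and parallel above the case rim (red) in all three views.

Emit:
servo_tool(moves=[{"travel":[-0.03,0,-0.4],"yaw":0,"gripper":1},{"travel":[-0.03,0,-0.8],"yaw":0,"gripper":1},{"travel":[-0.03,0,-1],"yaw":0,"gripper":1},{"travel":[-0.03,0,-1],"yaw":0,"gripper":1},{"travel":[-0.03,0,-1],"yaw":0,"gripper":1}])

```text
time: 22.55
tcp_pos: [0.5155, 0.0208, 0.0559]
orientation: [-2.281, -2.159, 0.001]
wrist_force: [0.0, 0.3, -3.0]
grip_width: 0.0148
grasp_force: 60.2
```

Emit:
servo_tool(moves=[{"travel":[0,0,-0.1],"yaw":0,"gripper":1},{"travel":[0,0,-0.2],"yaw":0,"gripper":1},{"travel":[0,0,-0.2],"yaw":0,"gripper":1},{"travel":[0,0,-0.2],"yaw":0,"gripper":1}])

```text
time: 22.95
tcp_pos: [0.5163, 0.0208, 0.052]
orientation: [2.281, 2.159, 0.001]
wrist_force: [-2.7, 0.6, 4.1]
grip_width: 0.0149
grasp_force: 61.2
```

Emit:
servo_tool(moves=[{"travel":[0,0,-0.06],"yaw":0,"gripper":1},{"travel":[0,0,-0.12],"yaw":0,"gripper":1},{"travel":[0,0,-0.12],"yaw":0,"gripper":1},{"travel":[0,0,-0.12],"yaw":0,"gripper":1}])

```text
time: 23.35
tcp_pos: [0.5163, 0.0208, 0.0491]
orientation: [2.281, 2.159, 0.001]
wrist_force: [-3.0, -0.6, 7.9]
grip_width: 0.0146
grasp_force: 61.7
```

Emit:
servo_tool(moves=[{"travel":[0,0,-0.04],"yaw":0,"gripper":1},{"travel":[0,0,-0.06],"yaw":0,"gripper":1},{"travel":[0,0,-0.06],"yaw":0,"gripper":1}])

```text
time: 23.65
tcp_pos: [0.5163, 0.0207, 0.0491]
orientation: [2.281, 2.159, 0.001]
wrist_force: [-6.9, -0.1, 17.2]
grip_width: 0.0148
grasp_force: 63.1
```

Emit:
servo_tool(moves=[{"travel":[0,0,-0.04],"yaw":0,"gripper":1},{"travel":[0,0,-0.04],"yaw":0,"gripper":1},{"travel":[0,0,-0.04],"yaw":0,"gripper":1}])

```text
time: 23.95
tcp_pos: [0.5164, 0.0208, 0.0491]
orientation: [2.281, 2.159, 0.001]
wrist_force: [-9.9, -0.5, 25.3]
grip_width: 0.0147
grasp_force: 64.1
```

```bash
python3 - <<'E'
from fit import *
np.set_printoptions(precision=4,suppress=True)
F=[env.grab_frame(n) for n in('scene','side')];s=env.state();print(s['tcp_pos'],s['wrist_force'],s['ft_torque'],s['grasp_force'])
for n,f in enumerate(F):
    ex=proj(f,corners((.5165,.0205,-.0585),(.136,.23),.066,.066)[::2]).round(1);print('exp',ex.tolist())
    for d in env.silhouettes(f,'cover')[:1]:
        m=d['region'].astype(np.uint8);c=cv2.convexHull(max(cv2.findContours(m,0,2)[0],key=cv2.contourArea))
        H=np.zeros_like(m);cv2.fillConvexPoly(H,c,1)
        print(n,d['p'],cv2.approxPolyDP(c,2,True)[:,0].tolist(),fit([(f,H)],(.5165,.0205,-.06),(.136,.23),.06,.066))
for nm,q in (('vial_center','vial'),('cup_center','cup')):
    for f in F: print(nm,[(np.round(d['at'],1).tolist(),round(d['p'],2)) for d in env.pinpoint(f,nm)[:2]])
E
```

```text
[0.5163 0.0208 0.049 ] [-11.0805  -0.6481  24.5504] [ 0.03    1.8089 -0.0921] 64.08257961273193
exp [[316.6, 246.0], [254.7, 207.1], [352.9, 221.0], [291.2, 187.2]]
0 0.67 [[257, 207], [282, 194], [313, 200], [349, 219], [351, 223], [315, 247], [270, 219]] (array([ 0.5149,  0.0198, -0.0469]), np.float64(0.0675343145051881))
exp [[375.9, 166.0], [372.7, 229.6], [324.6, 161.9], [311.5, 223.9]]
1 0.74 [[375, 170], [371, 231], [312, 224], [324, 170]] (array([ 0.5167,  0.0216, -0.0608]), np.float64(0.08121335787847195))
vial_center [([274.7, 172.9], 0.73)]
vial_center [([272.3, 275.9], 0.61)]
cup_center [([393.8, 220.3], 0.62)]
cup_center [([293.3, 160.4], 0.68)]
```

```bash
python3 -c "
from bench import env
print(env.close_job())"
```

```text
the job is handed in; nothing more can be done
None
```

The job is handed in at about 24 s of the 64 s allowed: the spacer is on the case floor in the wide gap with the carton row unmoved, and the cover is centred on the case, pressed flush and still held down with about 25 N.

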